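Press the freshly glued disc on the prop case

TASK

The round brass disc on the lid of the wooden prop case has just been glued and must be pressed while the glue grabs. First lower the open lid gently until it is fully shut, then take the spring presser out of its stand and hold it upright with its rubber foot centred on the round disc, pressing lightly so that the spring plunger is about halfway in and never driven hard against its end. Finish while still gripping the presser and pressing like this, with nothing but the presser touching the case, and leave the mug, toy soldier and inkwell where they are.

Things in the scene. Friction and masses are not known exactly. Their poses are not given: they have to be found in the camera images.
- case: Dark wooden prop case, a box fixed to the desk, 165 mm deep (x) by 200 wide (y) by 75 high, origin at the centre of its underside; its own +x points to the hinged side, away from the robot give or take its yaw. It carries the lid, a board 10 mm thick, 175 deep by 206 wide (overhanging the front wall by 7 mm); shut, the lid's top is 85.5 mm above the desk.
- case_lid (a joint): Lid angle in rad: 0 = fully shut on its stop, grows as the lid opens upward, up to 1.5. Starts 0.75 to 1.25 (leaning towards the robot, outer face up and away from the robot). The hinge is stiff: the lid stays where it is left and must be pushed all the way down (1 to 4 N near the front edge; it resists more when pushed faster).
- lid_hinge (a point): Midpoint of the hinge line, in the plane of the lid's underside (75.5 mm above the desk). Its axes are the lid's and turn with it: y along the hinge line, -x from the hinge to the lid's front edge, z out of the lid's outer face (10 mm thick).
- lid_front (a point): Middle of the lid's front (free) edge on the outer face: 172 mm from the hinge line along the lid.
- disc (a point): Centre of the top of the round brass disc on the lid, 28 mm across, 2 mm thick. In the lid_hinge axes it lies at x -95, y +45, z +12 mm (towards the robot's left); z points out of the lid. With the lid shut it is 87.5 mm above the desk. The brass plate at y -45 mm is square, 26 mm: not the one.
- stand: Wooden block fixed to the desk, 75 by 75 by 45 mm high with a 23 mm hole from top to bottom in the middle, in which the presser stands upright; origin at the centre of its underside.
- presser: Spring presser, 110 to 180 g, upright: grey barrel 28 mm in diameter, origin on its axis at the underside of its 36 mm wide bottom collar (which rests on the stand's top), +z up the barrel. The straight barrel runs from 12 to 108 mm above the origin, top at 112 mm. Below are a nose 6 mm long, 20 thick, and the plunger, whose foot is 36 mm below the origin when relaxed.
- plunger (a joint): How far the presser's plunger is pushed in, in m: 0 relaxed, 0.016 fully in. Spring: about 0.8 N to start moving, then 0.4 N per mm (4 N at halfway, 7.2 N at the end of travel).
- foot (a point): Centre of the underside of the plunger's rubber foot, 14 mm across; its +z points up along the presser.
- mug: Blue enamel mug, 80 mm across, 85 mm high, with a handle; bystander, origin at the centre of its underside.
- soldier: Wooden toy soldier, scarlet coat, 119 mm high, base 44 mm across; bystander, origin at the centre of its underside.
- inkwell: White ceramic inkwell, 64 mm across, 52 mm high; bystander, origin at the centre of its underside.

How it is judged:
By the outcome, as a careful person would: the job done as asked, in the order asked, and still so for the second after the job is handed in, while the arm keeps its last pose, push and grip.
It also fails if it takes over 70 s, if anything falls off the work surface, if the arm or the gripper's body presses on something with over 40 N, if the wrist force passes 120 N, or if a joint passes its speed limit or range.

ROBOT

A 7-joint arm with a two-finger parallel gripper is mounted at the origin on the work surface. World frame = base frame: x ahead of the robot, y to its left, z up, the work surface at z = 0. Lengths are in m, angles in degrees, forces in N, time in s.
With the tool pointing down it reaches from about 0.35 to 0.9 m from the base axis. Payload 19.9 kg.
Tool frame: the origin (TCP) lies on the centre line of the jaws, within the pads' length; the fingertips stand 8 mm ahead of it and the grasp point (between the pads) lies 11 mm behind it (bot.nose_length is the distance from the TCP to the fingertips, in m); z points along the fingers, y is the line along which they close (so a half turn about z gives the same grasp; the last joint's range is limited). The gripper opens to 94 mm and grips with 3 to 60 N. Pads are 16 mm wide; open, the fingers measure 119 mm over their backs; the gripper's body (75 mm by 177 mm) begins 78 mm behind the grasp point.
Start: joints at [-75.373, 23.915, -0.59, 92.452, 0.269, 63.638, -3.037], TCP at [0.183, 0.598, 0.213] pointing down, gripper open.
Joint ranges: [-161.28, 161.28], [-22.2, 115.67], [-73.04, 71.86], [3.21, 147.25], [-68.34, 248.33], [10.77, 114.83], [-161.83, 161.83]. Speed limits (degrees/s): [108.29, 108.29, 136.94, 136.94, 172.46, 172.46, 172.46].

INTERFACE

Orientations are given as a 3x3 rotation matrix whose columns are the frame's x, y, z axes.
In Python, from station import bot gives the robot as it stands. Calls block until the motion is done:
- bot.reach(position, orientation): joint-space move of the TCP to a pose.
- bot.servo_line(position, frame=None, rate=0.15): straight line of the TCP; frame=None keeps the orientation; rate is the mean speed in m/s.
- bot.goto_joints(angles): joint-space move.
- bot.gripper_to(opening): opening from 0.0 (shut) to 1.0 (fully open); the grip force is fixed at half the most; returns when the fingers have stopped.
- bot.wait(seconds).
- bot.inverse_kinematics(position, orientation): joint angles nearest the present ones, or None.
- bot.get_state(): the state.
- bot.get_image(name): name is "scene" or "top" or "wrist"; returns a dict with "frame" (480x640x3 uint8, red, green, blue), "mtx" (3x3 intrinsics, pixels), "world_to_cam" (4x4, takes a point from world to camera coordinates). Camera axes: x right, y up, looking along -z (the intrinsics and any distortion apply to the point x, -y, -z); pixel columns grow to the right and rows downward; lengths in m; the calibration is good to about 2 mm. A picture is of the moment at which its call begins. There is no depth.
A pose or a line that the arm cannot do raises bot.IKError and nothing moves.
- bot.job_done(): hands the job in; it is judged then, once.
Trained networks look in a picture, given as the dict that the camera call returned (one of the last four; its "shot" number tells which), for a name from the list of things; names that differ only in an ending like _2 or _b are one class to them, and where a whole thing is asked for, a point or a joint stands for the part that bears it (a point fixed in the world has none). Each returns a list of dicts, best first, with "confidence" (0 to 1); they miss things now and then, are a little off and sometimes report something else, mostly with a low value. They report only what shows in the picture. A call takes as long as a camera call.
- bot.look_for(picture, label): "xy" ([column, row] in pixels, amid what is visible of it).
- bot.outline_of(picture, label): "region" (480x640 bool, what is visible of it) and "xy" ([column, row] in pixels, amid what is visible of it).
The state is a dict: "t": time; "joints": joint angles; "qvel": joint speeds; "tau": joint torques, N m; "tool_pos": TCP position; "eef_rot": TCP orientation; "wrist_force": force on the tool from outside, world axes, zero at the start; "torque": the same for the moment, N m; "finger_gap": opening from 0.0 (shut) to 1.0 (fully open); "finger_force": force on a finger pad.
Only numpy, scipy, OpenCV 4.12 (cv2) and the standard library are available. Lean on these libraries where they do the work, as an engineer would, in place of code of your own. Each camera call takes 0.05 s, during which the arm holds its last target. There are 200 camera calls.

## Working session

There is one attempt and no reset: what is moved stays moved. The work goes in short steps, each a Python script; the robot and the scene stay as the last script left them, time stands still between calls to the robot, and variables do not carry over. Pictures are saved under pics/ and viewed, at most 10 in all, crops included, and the job is handed in when it is done.

```bash
mkdir -p pics; ls
cat > h.py <<'E'
import numpy as np, cv2
from station import bot
def save(p,n): cv2.imwrite(f'pics/{n}.png',p['frame'][:,:,::-1])
def ray(p,xy):
    W=np.array(p['world_to_cam']);K=np.array(p['mtx'])
    d=np.linalg.inv(K)@np.array([xy[0],xy[1],1.]); d=np.array([d[0],-d[1],-d[2]])
    R=W[:3,:3]; o=-R.T@W[:3,3]; d=R.T@d
    return o,d/np.linalg.norm(d)
def proj(p,X):
    W=np.array(p['world_to_cam']);c=W[:3,:3]@np.array(X)+W[:3,3]
    q=np.array(p['mtx'])@np.array([c[0],-c[1],-c[2]]);return q[:2]/q[2]
def tri(obs):
    A=np.zeros((3,3));b=np.zeros(3);r=[ray(p,x) for p,x in obs]
    for o,d in r:
        M=np.eye(3)-np.outer(d,d);A+=M;b+=M@o
    X=np.linalg.solve(A,b); return X,[np.linalg.norm((np.eye(3)-np.outer(d,d))@(X-o)) for o,d in r]
def onz(p,xy,z):
    o,d=ray(p,xy);return o+d*(z-o[2])/d[2]
E
python3 - <<'E'
from h import *
ps={n:bot.get_image(n) for n in('scene','top','wrist')}
for n,p in ps.items(): save(p,n); print(n,p.keys(),ray(p,(320,240)))
cv2.imwrite('pics/st.png',cv2.resize(np.hstack([ps['scene']['frame'],ps['top']['frame']])[:,:,::-1],(800,300),interpolation=cv2.INTER_AREA))
for l in ['case','case_lid','lid_hinge','lid_front','disc','stand','presser','foot','mug','soldier','inkwell']:
    for n in ps:
        print(l,n,[(np.round(r['xy'],1).tolist(),round(r['confidence'],2)) for r in bot.look_for(ps[n],l)[:2]])
print(bot.get_state())
E
```

```text
pics
station.py
scene dict_keys(['frame', 'mtx', 'world_to_cam', 'shot']) (array([0.45383029, 0.18084553, 0.82056776]), array([ 0.20121648, -0.27453231, -0.94028929]))
top dict_keys(['frame', 'mtx', 'world_to_cam', 'shot']) (array([ 0.42094172, -0.02200452,  0.92564858]), array([ 0.19140527,  0.0267969 , -0.98114522]))
wrist dict_keys(['frame', 'mtx', 'world_to_cam', 'shot']) (array([0.11343237, 0.61812397, 0.38443104]), array([ 0.23424479, -0.07836858, -0.9690138 ]))
case scene [([280.0, 339.6], 0.9), ([238.8, 222.8], 0.29)]
case top [([241.4, 252.8], 0.63)]
case wrist []
case_lid scene [([256.0, 312.3], 0.59)]
case_lid top [([233.6, 221.3], 0.82)]
case_lid wrist []
lid_hinge scene [([255.8, 310.3], 0.89)]
lid_hinge top [([235.2, 222.0], 0.93)]
lid_hinge wrist []
lid_front scene [([252.2, 313.1], 0.78), ([307.2, 141.9], 0.24)]
lid_front top [([240.0, 220.9], 0.93)]
lid_front wrist []
disc scene [([258.9, 311.5], 0.73)]
disc top [([235.7, 223.1], 0.62)]
disc wrist []
stand scene [([386.1, 210.9], 0.75)]
stand top [([415.5, 264.3], 0.59)]
stand wrist []
presser scene [([398.0, 191.7],
[... 555 characters left out ...]
,  -3.03684487]), 'qvel': array([ 0.0358353 , -0.14859428,  0.03687867, -0.08345232,  0.02619699,
        0.05097369, -0.12786632]), 'tau': array([-1.70787566e-04, -8.51011348e+01,  6.37929328e-01, -4.26280725e+01,
       -4.88902163e-02,  1.36909675e-02,  1.53603440e-05]), 'tool_pos': array([0.18277188, 0.59766133, 0.21342199]), 'eef_rot': array([[-9.56282543e-01,  2.92444349e-01,  1.76392116e-05],
       [ 2.92444346e-01,  9.56282540e-01, -9.43692250e-05],
       [-4.44658166e-05, -8.50851548e-05, -9.99999995e-01]]), 'wrist_force': array([-0.09354352, -0.53922726, -0.56195655]), 'torque': array([-0.029363  ,  0.01751438,  0.00925799]), 'finger_force': 0.0, 'finger_gap': 0.9965660723376678}
```

View pics/scene.png

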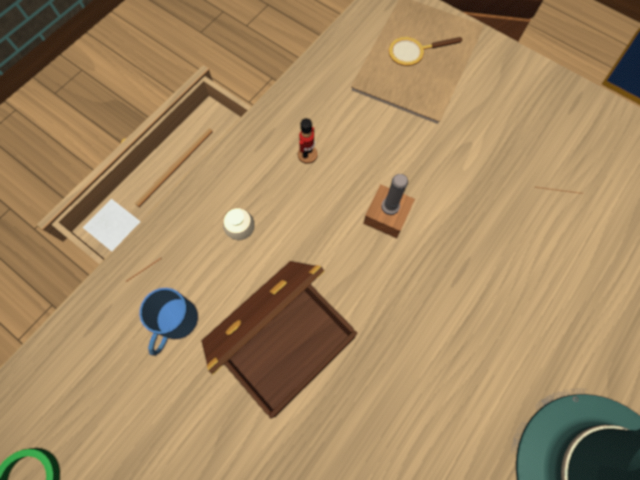

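View pics/top.png

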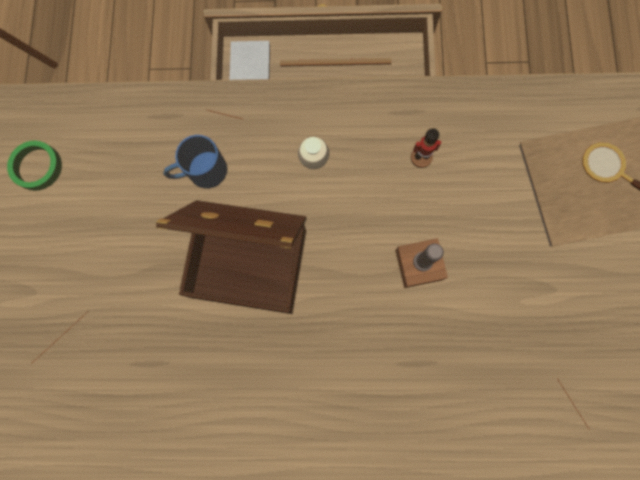

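The scene view shows the open lid with the round disc at (233,328), the square plate at (278,287) and the presser top near (400,180). In the top view the disc is at (210,215), the plate at (263,223) and the presser top at (434,252). Next I fit the case pose and lid angle from these features.

```bash
cat >> h.py <<'E'
def lidpts(v,P):
    x,y,yaw,th=v; P=np.array(P)/1000.
    c,s=np.cos(th),np.sin(th)   # rotate about y so that -x goes up
    Q=np.stack([c*P[:,0]+s*P[:,2],P[:,1],-s*P[:,0]+c*P[:,2]],1)
    cy,sy=np.cos(yaw),np.sin(yaw)
    return np.stack([x+cy*Q[:,0]-sy*Q[:,1],y+sy*Q[:,0]+cy*Q[:,1],.0755+Q[:,2]],1)
E
python3 - <<'E'
from h import *
from scipy.optimize import least_squares
s=bot.get_image('scene');t=bot.get_image('top')
L=[(-172,103,10),(-172,-103,10),(3,103,10),(3,-103,10),(-95,45,12),(-95,-45,12)]
B=[(-165,100,-.5),(-165,-100,-.5)]
S=[(210,370),(322,267),(203,343),(292,262),(233,328),(278,287),(274,415),(355,333)]
T=[(158,225),(303,243),(195,203),(305,215),(210,215),(263,223),(181,294),(291,312)]
def f(v):
    X=np.vstack([lidpts(v,L),lidpts([v[0],v[1],v[2],0],B)])
    return np.concatenate([np.r_[proj(s,x)-a,proj(t,x)-b] for x,a,b in zip(X,S,T)])
r=least_squares(f,[.58,.12,0,1.],loss='soft_l1')
print(r.x,np.round(f(r.x).reshape(-1,4),1))
np.save('v.npy',r.x)
print('front',lidpts(r.x,[(-172,0,10)]),'disc shut',lidpts([*r.x[:3],0],[(-95,45,12)]))
print('presser top',tri([(s,(400,180)),(t,(434,252))]),onz(s,(400,180),.157),onz(t,(434,252),.157))
for l in ['presser','stand','mug','soldier','inkwell','disc']:
    a=bot.look_for(s,l);b=bot.look_for(t,l)
    if a and b: print(l,tri([(s,a[0]['xy']),(t,b[0]['xy'])]))
E
```

```text
[ 0.63671175  0.12931249 -0.14345946  1.09915546] [[  0.7   1.6  -2.8  -1.6]
 [  0.8  -1.7 -10.7  -1.1]
 [ -1.1  -1.4  -0.1  -2.5]
 [ -1.4  -2.2   1.2   0.2]
 [  2.1  -0.3  -0.5   0.6]
 [  1.   -0.3   0.9  -0.2]
 [ -0.2   4.9  -2.8   2.1]
 [  5.1  -1.6  -1.1   0.2]]
front [[0.5681833  0.13921155 0.23326521]] disc shut [[0.54912121 0.18743217 0.0875    ]]
presser top (array([ 0.55178733, -0.18373446,  0.15450595]), [np.float64(0.0012916111876692207), np.float64(0.001291611187669022)]) [ 0.55271896 -0.18256468  0.157     ] [ 0.55006074 -0.1830928   0.157     ]
presser (array([ 0.5523306 , -0.18710341,  0.09661146]), [np.float64(0.0011159718181868131), np.float64(0.0011159718181870176)])
stand (array([ 0.5556482 , -0.18603663,  0.00195349]), [np.float64(0.0020176027081954435), np.float64(0.002017602708195593)])
mug (array([0.74049595, 0.23407166, 0.07365911]), [np.float64(0.00031304554769298186), np.float64(0.0003130455476929907)])
soldier (array([ 0.60671544, -0.00313949,  0.44930859]), [np.float64(0.00013010408571621828), np.float64(0.00013010408571618353)])
inkwell (array([0.78051479, 0.01459272, 0.00558351]), [np.float64(0.004098212659370492), np.float64(0.00409821265937027)])
disc (array([0.59912615, 0.13724413, 0.1539624 ]), [np.float64(0.0007816763120389957), np.float64(0.0007816763120391682)])
```

```bash
cat >> h.py <<'E'
def Rd(yaw):
    y=np.array([-np.sin(yaw),np.cos(yaw),0]);z=np.array([0,0,-1.]);return np.stack([np.cross(y,z),y,z],1)
def st(m=''):
    s=bot.get_state();print(m,round(s['t'],1),np.round(s['tool_pos'],4),'F',np.round(s['wrist_force'],1),'g',round(s['finger_gap'],3),'ff',round(s['finger_force'],1));return s
E
python3 - <<'E'
from h import *
v=np.load('v.npy');yaw=v[2];R=Rd(yaw);f=np.array([np.cos(yaw),np.sin(yaw),0])
def tcp(th,off=0,r=158): return lidpts([*v[:3],th],[(-r,0,10+off)])[0]+8e-3*f+[0,0,8e-3]
bot.gripper_to(0.0)
p=bot.get_state()['tool_pos'];bot.servo_line([p[0],p[1],.37],rate=.2)
a=tcp(v[3],30);bot.reach([a[0],a[1],.37],R);st('above')
bot.servo_line(a,rate=.15);st('pre')
for th in np.r_[np.arange(v[3]+.05,.15,-.15),.1]:
    bot.servo_line(tcp(th),rate=.06);st(f'{th:.2f}')
E
```

```text
above 7.1 [0.6086 0.1344 0.3699] F [-0.4  1.3  0.2] g 0.004 ff 0.0
pre 8.1 [0.6093 0.1334 0.2433] F [ 0.4 -0.3  0.5] g 0.006 ff 0.0
1.15 8.6 [0.5896 0.1363 0.232 ] F [ 0.4 -0.4 -1.2] g 0.004 ff 0.0
1.00 9.2 [0.568  0.1393 0.2218] F [-0.1  0.5  0.3] g 0.005 ff 0.0
0.85 9.7 [0.5484 0.1421 0.2086] F [-0.3  0.5 -0.4] g 0.005 ff 0.0
0.70 10.2 [0.531  0.1445 0.1927] F [-0.3  0.6  0.6] g 0.006 ff 0.0
0.55 10.8 [0.5162 0.1467 0.1743] F [-0.4 -0.2  0.1] g 0.003 ff 0.0
0.40 11.3 [0.5042 0.1484 0.1539] F [-0.3  0.4 -0.2] g 0.001 ff 0.0
0.25 11.9 [0.4953 0.1496 0.1319] F [ 0.1 -1.1 -0.8] g 0.008 ff 0.0
0.10 12.4 [0.4898 0.1504 0.109 ] F [-0.   0.1  0.6] g 0.004 ff 0.0
```

Run:
```python
from h import *
p=bot.get_image('scene');save(p,'s2');cv2.imwrite('pics/s2c.png',cv2.resize(p['frame'][200:440,120:440,::-1],(800,600)))
```

```text
(no output)
```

View pics/s2c.png

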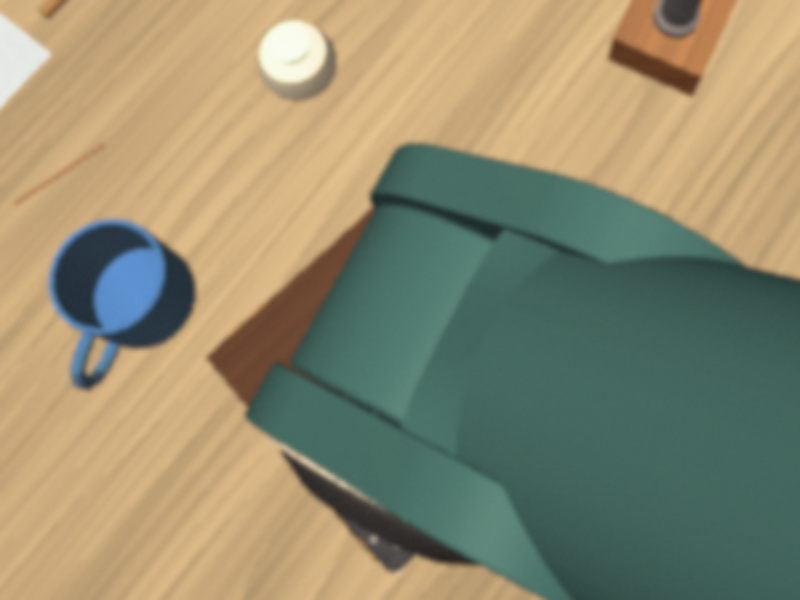

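The arm hides most of the lid, but its back strip around (300,300) in the crop lies nearly flat. I push it the rest of the way down while watching the force.

Run:
```python
from h import *
v=np.load('v.npy');yaw=v[2];f=np.array([np.cos(yaw),np.sin(yaw),0])
def tcp(th): return lidpts([*v[:3],th],[(-158,0,10)])[0]+8e-3*f+[0,0,8e-3]
bot.servo_line(tcp(.03),rate=.04);s=st('.03')
z=s['tool_pos'][2];b=tcp(0)
while z>.084:
    z-=.002;bot.servo_line([b[0],b[1],z],rate=.02);bot.wait(.1);s=st(f'{z:.4f}')
    if s['wrist_force'][2]>8: break
bot.servo_line([b[0],b[1],.20],rate=.2)
# view from behind with wrist camera: camera sits ~robot side of tool
d=lidpts([*v[:3],0],[(-95,0,12)])[0]
bot.reach([d[0]-.03,d[1],.30],Rd(yaw));bot.gripper_to(1.0)
w=bot.get_image('wrist');t=bot.get_image('top');save(w,'w1')
for p in(w,t):
    print([proj(p,x).round(1).tolist() for x in lidpts([*v[:3],0],[(-95,45,12),(-95,-45,12),(-172,103,10),(-172,-103,10),(3,103,10),(3,-103,10)])])
    print([(r['xy'],r['confidence'],int(r['region'].sum())) for r in bot.outline_of(p,'disc')[:2]])
```

```text
.03 12.9 [0.4884 0.1506 0.098 ] F [-0.1  0.1  0.1] g 0.009 ff 0.0
0.0960 13.2 [0.4882 0.1508 0.096 ] F [-0.9 -0.6 -0.4] g 0.006 ff 0.0
0.0940 13.6 [0.4882 0.1507 0.094 ] F [-0.3 -0.   0.6] g 0.007 ff 0.0
0.0920 13.9 [0.4884 0.1508 0.0934] F [-11.6  -4.3  35. ] g 0.006 ff 17.4
[[365.2, 243.6], [287.1, 243.5], [419.8, 175.7], [232.9, 175.5], [409.6, 320.2], [242.0, 320.1]]
[([330.1, 249.2], 0.62, 25375)]
[[214.1, 260.4], [264.4, 267.4], [173.8, 299.4], [290.4, 316.3], [192.9, 203.1], [305.4, 218.0]]
[([263.9, 264.0], 0.94, 6242)]
```

View pics/w1.png

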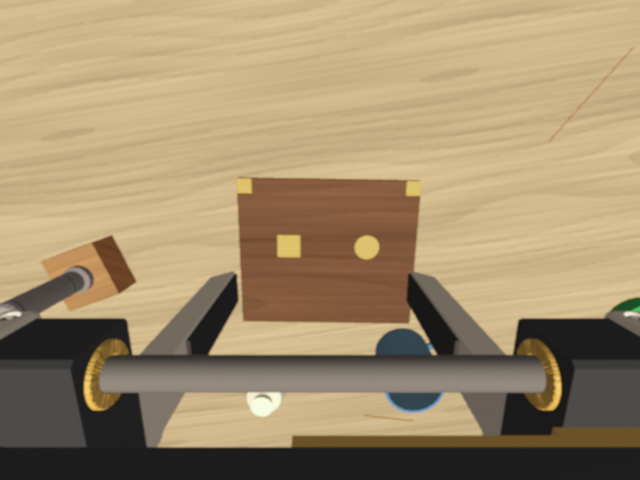

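The wrist view shows the lid flat and shut. The disc is at (367,247), the square plate at (288,246) and the stand with the presser at (85,275). I refine the disc by colour and measure the presser from two wrist places.

```bash
cat >> h.py <<'E'
def brass(p,near,rad=14):
    h=cv2.cvtColor(p['frame'],cv2.COLOR_RGB2HSV).astype(int)
    x,y=map(int,near);m=np.zeros(h.shape[:2],np.uint8)
    sl=np.s_[y-rad:y+rad,x-rad:x+rad]
    m[sl]=((h[...,0]>17)&(h[...,0]<32)&(h[...,1]>80)&(h[...,2]>110))[sl]
    n,l,s,c=cv2.connectedComponentsWithStats(m);i=1+np.argmax(s[1:,4]);return c[i],s[i]
E
python3 - <<'E'
from h import *
v=np.load('v.npy')
w=bot.get_image('wrist');t=bot.get_image('top');s=bot.get_image('scene');save(t,'t3')
D,Q=lidpts([*v[:3],0],[(-95,45,12),(-95,-45,12)])
for n,p in(('w',w),('t',t),('s',s)):
    for X,l in((D,'disc'),(Q,'plate')):
        try:
            c,b=brass(p,proj(p,X));print(n,l,c.round(1),b.tolist(),onz(p,c,.0875).round(4))
        except Exception as e: print(n,l,e)
# presser: two wrist places
def place(xy,z):
    bot.reach([*xy,z],Rd(0)); p=bot.get_image('wrist')
    for l in('presser','stand'):
        for r in bot.outline_of(p,l)[:1]: print(l,np.round(r['xy'],1),round(r['confidence'],2),r['region'].sum(),'pred top,collar,desk',[proj(p,(.552,-.184,z)).round(1).tolist() for z in(.157,.045,0)])
    return p
a=place((.50,-.10,.34),.34);save(a,'w2');print(bot.get_state()['t'])
b=place((.50,-.25,.34),.34);save(b,'w3')
cv2.imwrite('pics/w23.png',cv2.resize(np.hstack([a['frame'][100:400],b['frame'][100:400]])[:,:,::-1],(800,188*1)))
print(bot.get_state()['t'])
np.savez('w23.npz',**{k+n:np.array(p[k]) for n,p in(('a',a),('b',b)) for k in('mtx','world_to_cam')})
E
```

```text
w disc [366.2 246.2] [354, 235, 25, 22, 474] [0.5523 0.1883 0.0875]
w plate [288.3 245. ] [276, 234, 25, 23, 552] [0.5382 0.0995 0.0875]
t disc attempt to get argmax of an empty sequence
t plate [264.9 267.4] [258, 260, 15, 16, 195] [0.5364 0.0975 0.0875]
s disc attempt to get argmax of an empty sequence
s plate attempt to get argmax of an empty sequenceTraceback (most recent call last):
  File "<stdin>", line 16, in <module>
  File "<stdin>", line 12, in place
ValueError: expected 3 finite numbers
```

Run:
```python
from h import *
def place(xy,n):
    bot.reach([*xy,.34],Rd(0)); p=bot.get_image('wrist');save(p,n)
    for l in('presser','stand'):
        for r in bot.outline_of(p,l)[:1]: print(l,np.round(r['xy'],1),round(r['confidence'],2),r['region'].sum())
    print('pred',[proj(p,(.552,-.184,z)).round(1).tolist() for z in(.157,.045,0)],bot.get_state()['t'])
    return p
a=place((.50,-.10),'w2')
# disc & plate from the top camera, arm now away
v=np.load('v.npy')
for cam in('top','scene'):
    t=bot.get_image(cam)
    for X in lidpts([*v[:3],0],[(-95,45,12),(-95,-45,12)]):
        try: c,bb=brass(t,proj(t,X));print(cam,c.round(1),bb[4],onz(t,c,.0875).round(4))
        except Exception as e: print(cam,e)
b=place((.50,-.25),'w3')
cv2.imwrite('pics/w23.png',cv2.resize(np.hstack([a['frame'],b['frame']])[:,:,::-1],(800,300)))
np.savez('w23.npz',**{k+n:np.array(p[k]) for n,p in(('_a',a),('_b',b)) for k in('mtx','world_to_cam')})
```

```text
presser [250.9 257.3] 0.92 1241
stand [269.8 234.1] 0.88 2212
pred [[243.7, 270.2], [261.3, 243.7], [266.3, 236.1]] 18.0583
top [213.6 259.3] 206 [0.5511 0.1884 0.0875]
top [263.7 267.1] 228 [0.5368 0.0996 0.0875]
scene [266.3 361.7] 265 [0.5528 0.1892 0.0875]
scene [306.1 323.7] 275 [0.5389 0.1006 0.0875]
presser [593.9 249.7] 0.28 12303
stand [361.4 234.4] 0.76 2106
pred [[383.3, 270.6], [369.5, 244.0], [365.6, 236.4]] 18.9583
```

View pics/w2.png

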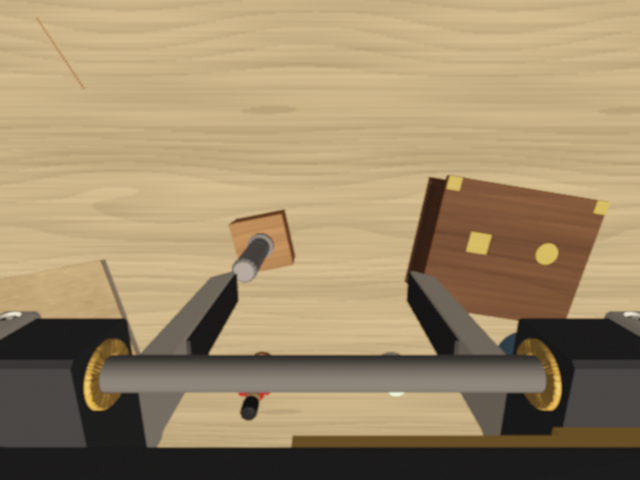

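View pics/w3.png

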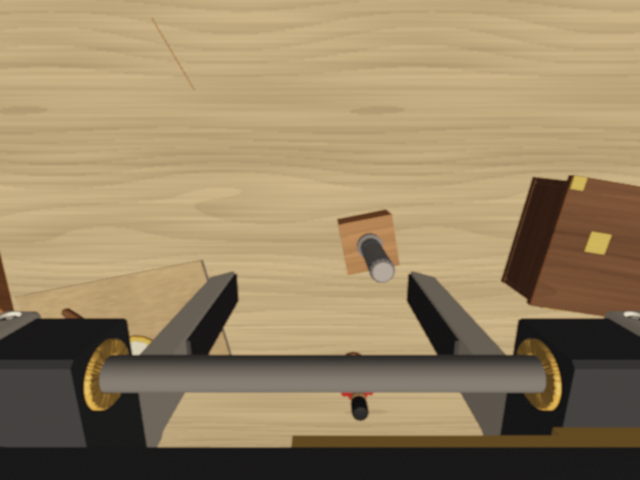

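The presser top is at (244.5,271) in w2 and (382,271) in w3, and the collar at (261,244) and (369,243). Both match the prediction for (0.552, -0.184).

Run:
```python
from h import *
z=np.load('w23.npz');a,b=[{k:z[k+n] for k in('mtx','world_to_cam')} for n in('_a','_b')]
T,e=tri([(a,(244.5,271)),(b,(382,271))]);C,e2=tri([(a,(261,244)),(b,(369.5,243.5))]);print('top',T,e,'collar',C,e2)
t=bot.get_image('top');s=bot.get_image('scene')
for n,p in(('top',t),('scene',s)):
    for l in('presser',):
        r=bot.outline_of(p,l)
        if r:
            m=r[0]['region'];q=np.argwhere(m)[:,::-1];print(n,r[0]['confidence'],len(q),q.min(0),q.max(0),r[0]['xy'],[proj(p,(.552,-.184,h)).round(1).tolist() for h in(.051,.1,.157)])
```

```text
top [ 0.55452461 -0.18438509  0.15187648] [np.float64(0.00020990566538406502), np.float64(0.00020990566538401555)] collar [ 0.55157123 -0.1841649   0.04625105] [np.float64(0.0005768928206566507), np.float64(0.0005768928206567445)]
scene 0.56 643 [382 174] [408 215] [395.3, 194.3] [[390.9, 205.4], [395.2, 194.3], [400.8, 179.6]]
```

Run:
```python
from h import *
x,y=.5525,-.1842
bot.reach([x,y,.26],Rd(0));bot.servo_line([x,y,.099],rate=.12);st('down')
bot.gripper_to(0.0);s=st('grip')
z0=s['tool_pos'][2]
print('grip width mm',s['finger_gap']*94,'tcp-origin',z0-.045)
np.save('off.npy',z0-.045)
bot.servo_line([x,y,.13],rate=.05);st('lift1');bot.servo_line([x,y,.235],rate=.12);st('lift')
t=bot.get_image('top');save(t,'t4');sc=bot.get_image('scene');save(sc,'s4')
for n,p in(('top',t),('scene',sc)):
    r=bot.outline_of(p,'presser');print(n,[(np.round(q['xy'],1),q['confidence'],q['region'].sum()) for q in r[:1]],[proj(p,(x,y,h)).round(1).tolist() for h in(.145,.181,.293)])
cv2.imwrite('pics/c4.png',np.hstack([cv2.resize(t['frame'][190:310,370:490,::-1],(400,400)),cv2.resize(sc['frame'][140:260,330:450,::-1],(400,400))]))
```

```text
down 21.2 [ 0.5528 -0.1843  0.0996] F [-0.  -0.3  0.8] g 1.0 ff 0.0
grip 22.2 [ 0.5525 -0.1842  0.099 ] F [ 0.3  0.3 -0.7] g 0.292 ff 30.0
grip width mm 27.45561128177213 tcp-origin 0.05398559863229936
lift1 23.0 [ 0.5524 -0.1841  0.1299] F [ 0.9  0.7 -2.2] g 0.297 ff 30.0
lift 24.0 [ 0.5522 -0.184   0.2343] F [-0.5 -1.  -0.9] g 0.292 ff 30.0
top [] [[433.1, 251.7], [437.8, 247.9], [455.6, 233.0]]
scene [(array([403.2, 176.1]), 0.73, np.int64(235))] [[399.4, 182.7], [403.3, 172.5], [418.1, 133.9]]
```

View pics/c4.png

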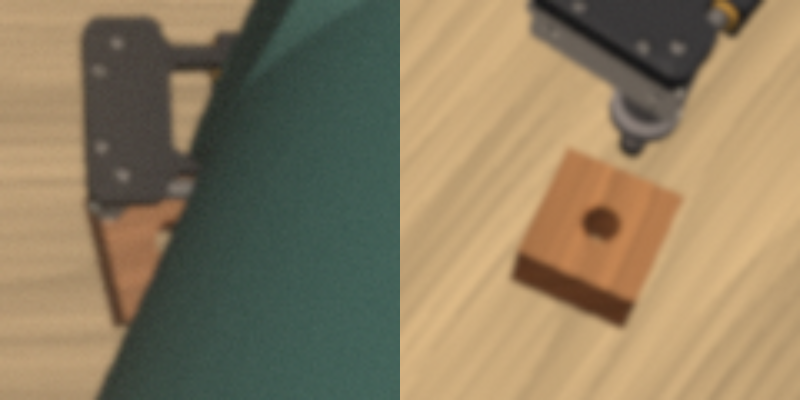

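In the crop, the left half shows the arm over the stand. The right half shows the presser clear of the stand, its foot at about (399,184) full-frame, which matches the prediction of (399.4,182.7). I carry it to just above the disc and check there.

Run:
```python
from h import *
X,Y=.552,.1886
bot.servo_line([X,Y,.235],rate=.2);bot.servo_line([X,Y,.185],rate=.08);st('above disc')
bot.wait(.3)
t=bot.get_image('top');sc=bot.get_image('scene')
for n,p in(('top',t),('scene',sc)): print(n,'foot,disc,collar,presser top pred',[proj(p,(X,Y,h)).round(1).tolist() for h in(.095,.0875,.131,.243)])
def crop(p):
    c=proj(p,(X,Y,.1)).astype(int);print(c-50);return cv2.resize(p['frame'][c[1]-50:c[1]+50,c[0]-50:c[0]+50,::-1],(400,400),interpolation=cv2.INTER_CUBIC)
cv2.imwrite('pics/c5.png',np.hstack([crop(t),crop(sc)]))
```

```text
above disc 27.0 [0.5522 0.1886 0.1852] F [ 0.3  0.4 -1.5] g 0.292 ff 30.0
top foot,disc,collar,presser top pred [[212.5, 258.2], [213.5, 258.8], [207.2, 254.9], [187.4, 242.4]]
scene foot,disc,collar,presser top pred [[266.4, 361.4], [266.9, 361.7], [263.8, 359.6], [253.7, 352.7]]
[161 207]
[216 311]
```

View pics/c5.png

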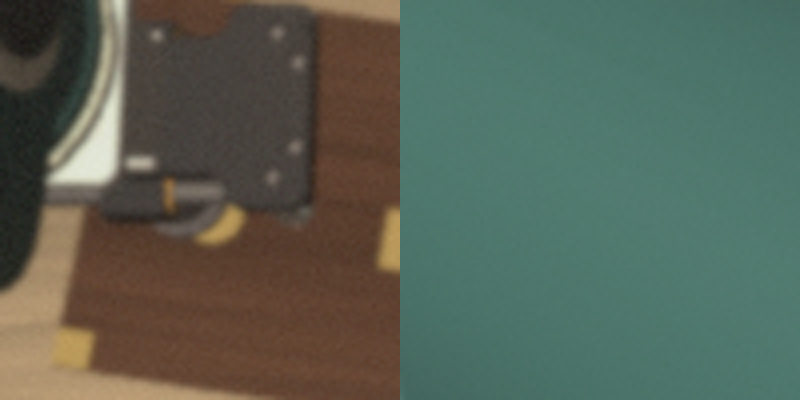

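In the top crop the collar's lower edge is at (185,237) and the disc's visible rim reaches (243,215). Both fit the prediction to within 2 mm. I press slowly now.

Run:
```python
from h import *
X,Y=.552,.1886;off=float(np.load('off.npy'))
def F(n=8):
    a=[]
    for _ in range(n): a.append(bot.get_state()['wrist_force'][2]);bot.wait(.04)
    return np.mean(a)
f0=F();print('f0',f0,'off',off)
for d in(-1,1,3,5,7,8):
    bot.servo_line([X,Y,.0875+.036+off-d/1000],rate=.02);f=F();p=bot.get_state()['tool_pos']
    print(d,round(f-f0,2),'model',round(.8+.4*d,1),p.round(4),'depth mm',round((.0875+.036+off-p[2])*1000,2))
    if f-f0>6.5: break
st('end')
t=bot.get_image('top');c=proj(t,(X,Y,.1)).astype(int)
cv2.imwrite('pics/c6.png',cv2.resize(t['frame'][c[1]-80:c[1]+80,c[0]-80:c[0]+80,::-1],(600,600),interpolation=cv2.INTER_CUBIC))
```

```text
f0 -1.525808729131441 off 0.05398559863229936
-1 -0.1 model 0.4 [0.552  0.1886 0.1785] depth mm -1.06
1 1.26 model 1.2 [0.5521 0.1886 0.1765] depth mm 0.95
3 1.88 model 2.0 [0.552  0.1886 0.1745] depth mm 2.95
5 2.61 model 2.8 [0.552  0.1886 0.1725] depth mm 4.97
7 3.7 model 3.6 [0.552  0.1886 0.1705] depth mm 6.96
8 4.0 model 4.0 [0.552  0.1886 0.1695] depth mm 7.97
end 31.5 [0.552  0.1886 0.1695] F [1.1 0.6 2.2] g 0.293 ff 30.0
```

View pics/c6.png

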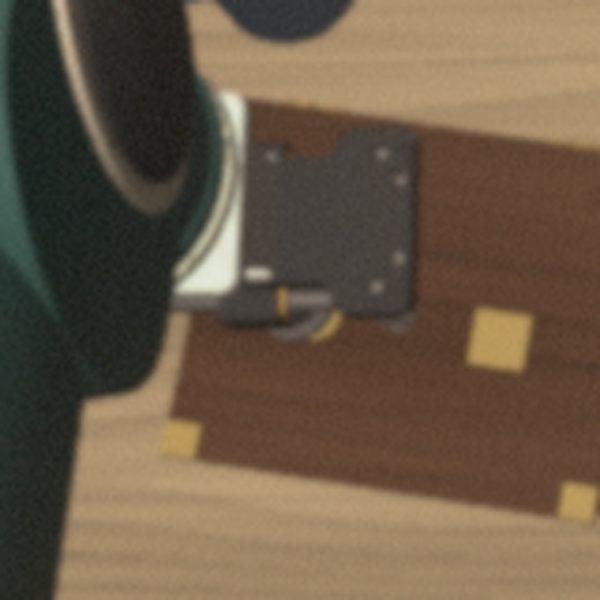

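The view shows the presser upright over the round disc at (325,325) in the crop, with the square plate clear at (500,340). The measured force matches the spring model at every step, with 4.0 N at 8 mm.

```bash
python3 -c "
from h import *
print(bot.job_done())"
```

```text
the job is handed in; nothing more can be done
None
```

I shut the lid and handed the job in with the presser still gripped upright on the round disc, its plunger about 8 mm (halfway) in at about 4 N; one check during lid closing read 35 N on the wrist, so that last push was firmer than gentle.

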